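# Test the one-way clutch of a tube carousel and index it

### The job

Check the one-way clutch of the tube carousel that has the blue lever: turn the lever about 45 degrees (an eighth of a turn) counter-clockwise as seen from above, where it must click loosely and leave the plate standing. Then, still with the lever, turn clockwise, where it must grip and carry the plate round, until the red line on the plate stands at the red post of its base; let go there. Leave the carousel with the yellow lever alone.

Things in the scene. Friction and masses are not known exactly. Their poses are not given: they have to be found in the camera images.
- blue_lever: The blue wing lever to turn: a bar 64 mm long (its x axis), 14 mm wide (y) and 28 mm tall on the vertical axis of its carousel; the origin is the bar's centre, 96 mm above the worktop (bar from 82 to 110 mm). Pinch it across the 14 mm and turn it on the spot. Under it: pawl arms up to 68 mm high, 42 mm out from the axis, and tube caps up to 60 mm high.
- blue_carousel: The carousel with the blue lever; origin on its vertical axis, on the worktop. Fixed grey base 112 mm across, white plate 128 mm across with its top at 52 mm and a red radial line on it; a red post 58 mm high stands outside the rim, 76 mm from the axis along this frame's -x. An equal carousel has a yellow lever.
- blue_ratchet (a joint): Angle of the blue lever on its plate, rad, 0 at the start. Grows counter-clockwise seen from above: that way it runs loose (about 0.03 N m, clicking), the plate stays. Clockwise the pawls catch after at most 10 degrees (0.175 rad) of play and the lever carries the plate (0.08 N m friction); the plate stays where it is left. No end stops.
- blue_plate (a joint): Angle of the blue carousel's plate on its base, rad: 0 when the red line stands exactly at the red post; grows clockwise seen from above. It starts at -0.9 to -0.5, so the plate must go 0.5 to 0.9 rad clockwise.
- blue_mark (a point): Outer end of the red radial line on the blue carousel's plate: 62 mm from the axis, 52 mm above the worktop; the line is 26 mm long and 6 mm wide.
- yellow_lever_end (a point): One upper end of the yellow lever of the other carousel, 30 mm from that carousel's axis, 110 mm above the worktop. To be left alone.

How it is judged:
On the way, in this order (a step that is already met when the one before it is completed fails the run):
1. the blue lever has been turned loosely counter-clockwise on its plate by more than 0.6 rad (34 degrees) while the plate stood (its line within 12 mm of where it was) (value of joint blue_ratchet above 0.6 rad and distance of blue_mark from where it was at the start of the episode below 0.012 m), for 0.2 s.
2. with the gripper at the blue lever (grasp point within 50 mm of its centre), the plate has been carried to the post (within 0.22 rad, 12.6 degrees) (value of joint blue_plate between -0.22 and 0.22 rad and distance between the grasp point and blue_lever below 0.05 m), for 0.1 s.
At the end, for the whole second after the job is handed in: The red line on the blue carousel's plate stands at the red post within 0.22 rad (12.6 degrees) and the plate is at rest (value of joint blue_plate between -0.22 and 0.22 rad and velocity of joint blue_plate between -0.05 and 0.05 rad/s); the robot touches nothing.
It fails at once if the yellow lever (or its plate) turned: its end moved more than 15 mm (distance of yellow_lever_end from where it was at the start of the episode above 0.015 m).
It also fails if it takes over 38 s, if anything falls off the work surface, if the arm or the gripper's body presses on something with over 40 N, if the wrist force passes 120 N, or if a joint passes its speed limit or range.

### The arm

A 7-joint arm with a two-finger parallel gripper is mounted at the origin on a cart in front of the work surface, level with it; the furniture and walls round the work are solid. World frame = base frame: x ahead of the robot, y to its left, z up, the work surface at z = 0. Lengths are in m, angles in rad, forces in N, time in s.
With the tool pointing down it reaches from about 0.4 to 0.85 m from the base axis. Payload 10.4 kg.
Tool frame: the origin (TCP) lies midway between the tips of the shut fingers; the grasp point (between the pads) lies 19 mm behind it; z points along the fingers, x is the direction in which the jaws open and shut, and the axes are right-handed (so a half turn about z gives the same grasp; the last joint's range is limited). The gripper opens to 85 mm and grips with 20 to 120 N. Pads are 22 mm wide; open, the fingers measure 114 mm over their backs; the gripper's body (76 mm by 85 mm) begins 54 mm behind the grasp point. The pads swing forward as they close: fully open they stand 13 mm farther back than shut.
Start: joints at [1.194, 0.332, -0.065, 1.46, 0.022, 1.35, -0.088], TCP at [0.217, -0.586, 0.231] pointing down, gripper open.
Joint ranges: [-2.6, 2.6], [-0.5, 2.12], [-1.47, 1.34], [0.16, 2.42], [-1.27, 4.41], [0.06, 2.06], [-2.6, 2.6]. Speed limits (rad/s): [2.22, 2.22, 2.79, 2.79, 3.14, 3.14, 3.14].

### API

Orientations are given as a unit quaternion [x, y, z, w].
In Python, from workcell import manip, cams gives the robot as it stands.
- The arm moves only by the tool move_arm, never from a script. Its argument "moves" is a list of rows, each a list of 7 numbers: the turn, a rotation vector about the tool's x, y, z in degrees, then the shift along the tool's x, y, z in m, then the finger opening in m, from 0 to 0.0854. A call has 1 to 10 rows; each row is the pose to reach, as a shift and turn from the pose commanded when the call began, along the tool's axes at that moment; what a row does not reach only later rows make up. A row lasts 1/10 s, in which the tool goes at most 50 mm and 8.59 degrees, less where a joint would pass 70% of its speed; a pose out of reach is approached as far as the arm can. A call with a gripper value outside its range is refused whole. The fingers move at their own pace and stop on an object; "grip_force" is the grip in N (left out, the last holds). Time passes only in rows, so rows that repeat a pose let the fingers close. It gives the time, the measured TCP pose, the force and the opening at its end, in the units of the state.
- manip.get_obs(): the state, without advancing time (a new reading comes with each control period).
- cams.camera(name): name is "scene" or "side" or "wrist"; returns the picture (420x560x3 uint8, red, green, blue); there is no depth.
- cams.camera_params(name): a dict with "fx", "fy", "cx", "cy" (pixels), "dist_coeffs" ([k1, k2, p1, p2, k3] as OpenCV has them; the pictures are not rectified), "xyz" and "rotation" of the camera in the world. Camera axes: x right, y up, looking along -z (the intrinsics and any distortion apply to the point x, -y, -z); pixel columns grow to the right and rows downward; lengths in m; the calibration is good to about 2 mm. A picture is of the moment at which its call begins: read the wrist's pose just before it. camera_params takes no time and is no camera call; for the wrist camera it gives the pose at the moment of the call.
- manip.hand_in(): hands the job in, once; it reports no verdict.
The state is a dict: "clock": time; "joint_pos": joint angles; "joint_velocities": joint speeds; "tau": joint torques, N m; "position": TCP position; "ee_rot": TCP orientation; "ft_force": force on the tool from outside, world axes, zero at the start; "torque": the same for the moment, N m; "grip_width": opening from 0.0 (shut) to 1.0 (fully open).
Only numpy, scipy, OpenCV 4.12 (cv2) and the standard library are available. Lean on these libraries where they do the work, as an engineer would, in place of code of your own. Each camera call takes 0.05 s, during which the arm holds its last target. There are 200 camera calls.

## Working session

There is one attempt and no reset: what is moved stays moved. The work goes in short steps, Python scripts to look and compute and a tool call to move; the robot and the scene stay as the last step left them, time stands still between calls to the robot, and variables do not carry over. Pictures are saved under pics/ and viewed, about 8 in all and at most 12, crops included, and the job is handed in when it is done.

Besides the shell and the picture viewer there is one more tool, called after "Request:" by a JSON object that holds its "op" and its "data". move_arm: Moves the arm, as the interface text tells. Its arguments: {"type":"object","properties":{"moves":{"type":"array","items":{"type":"array","items":{"type":"number"}}},"grip_force":{"type":"number"}},"required":["moves"]}

```bash
mkdir -p pics; cat > h.py <<'E'
import numpy as np, cv2
from scipy.spatial.transform import Rotation as R
from workcell import manip, cams
def par(n):
    p=cams.camera_params(n); K=np.array([[p['fx'],0,p['cx']],[0,p['fy'],p['cy']],[0,0,1.]])
    r=np.array(p['rotation'],float)
    Rm=r if r.shape==(3,3) else R.from_quat(r).as_matrix()
    return K,np.array(p['dist_coeffs'],float),np.array(p['xyz']),Rm
def pix2z(P,uv,z):
    K,d,c,Rm=P
    q=cv2.undistortPoints(np.array([[uv]],float),K,d)[0,0]
    v=Rm@np.array([q[0],-q[1],-1]); return c+v*(z-c[2])/v[2]
def proj(P,X):
    K,d,c,Rm=P; q=(np.atleast_2d(X)-c)@Rm*[1,-1,-1]
    return cv2.projectPoints(q,np.zeros(3),np.zeros(3),K,d)[0][:,0]
def shot(n,f,crop=None,s=1):
    P=par(n); im=cams.camera(n)
    np.savez('pics/'+f+'.npz',K=P[0],d=P[1],c=P[2],R=P[3],im=im)
    o=im if crop is None else im[crop[1]:crop[3],crop[0]:crop[2]]
    cv2.imwrite('pics/'+f+'.png',cv2.cvtColor(cv2.resize(o,None,fx=s,fy=s,interpolation=cv2.INTER_CUBIC),cv2.COLOR_RGB2BGR)); return P,im
def load(f):
    a=np.load('pics/'+f+'.npz'); return (a['K'],a['d'],a['c'],a['R']),a['im']
E
python3 - <<'E'
from h import *
o=manip.get_obs(); print(o)
for n in ('scene','side','wrist'):
    P,_=shot(n,n+'0'); print(n,P[2],P[3].round(3).tolist(),P[0][0,0],P[1])
a=[cv2.imread(f'pics/{n}0.png') for n in('scene','side')]
cv2.imwrite('pics/a.png',cv2.resize(np.vstack(a),None,fx=.71,fy=.71))
E
```

```text
{'clock': 0.0, 'joint_pos': array([ 1.1944159 ,  0.33282464, -0.06469834,  1.4609283 ,  0.02159137,
        1.34988704, -0.08850912]), 'joint_velocities': array([ 1.13531931e-05, -2.18956419e-04, -5.06617370e-04, -6.11989206e-04,
        8.73126765e-04,  6.99674993e-04, -7.20815427e-04]), 'tau': array([-2.75878174e-04, -6.25450230e+01,  4.88369528e-02, -3.91613746e+01,
        1.60568784e-02,  9.72759415e-03,  1.45346502e-05]), 'position': array([ 0.21640014, -0.58595252,  0.23055163]), 'ee_rot': array([ 8.20503988e-01, -5.71640401e-01, -5.70063097e-04, -3.63551188e-04]), 'ft_force': array([ 0.87315821,  0.37147795, -0.45218433]), 'torque': array([-0.00286554,  0.00775341, -0.00310635]), 'grip_width': 1.0004965632098997}
scene [-0.05476517 -0.45550381  0.65839449] [[0.646, 0.493, -0.583], [-0.764, 0.418, -0.492], [0.001, 0.763, 0.646]] 527.0891013326224 [-0.03706929  0.          0.          0.          0.        ]
side [ 0.52270779 -0.96575622  0.47598103] [[0.997, -0.042, 0.066], [0.077, 0.377, -0.923], [0.014, 0.925, 0.379]] 467.32440638445814 [0.0363505 0.        0.        0.        0.       ]
wrist [ 0.29281727 -0.55807067  0.37258959] [[0.347, 0.89, 0.297], [-0.938, 0.329, 0.109], [-0.001, -0.317, 0.949]] 357.9690104258028 [0.02860911 0.         0.         0.         0.        ]
```

View pics/scene0.png

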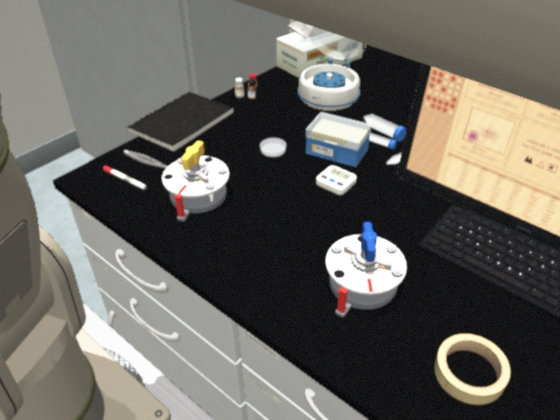

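The scene view shows the blue carousel at about (367,265), with its red post at (342,300) and red line at (370,286). The yellow one is at about (196,180), well away from it. I'll enlarge the blue one.

```bash
python3 - <<'E'
from h import *
P,im=load('scene0')
Q,im2=load('side0')
for uv in((367,258),):
    c=pix2z(P,uv,.052); print(c, proj(Q,c))
u,v=proj(Q,c)[0].astype(int)
a=cv2.resize(im[205:325,297:437],None,fx=5,fy=5,interpolation=cv2.INTER_CUBIC)
print(a.shape)
x0,y0=max(0,min(u-80,400)),max(0,min(v-70,300))
b=cv2.resize(im2[y0:y0+120,x0:x0+160],None,fx=5,fy=5,interpolation=cv2.INTER_CUBIC); print(x0,y0)
cv2.imwrite('pics/c1.png',a[:,:,::-1]); cv2.imwrite('pics/c2.png',b[:,:,::-1])
E
```

```text
[ 0.47979186 -0.17141885  0.052     ] [[289.54855851 254.38338874]]
(600, 700, 3)
209 184
```

View pics/c1.png

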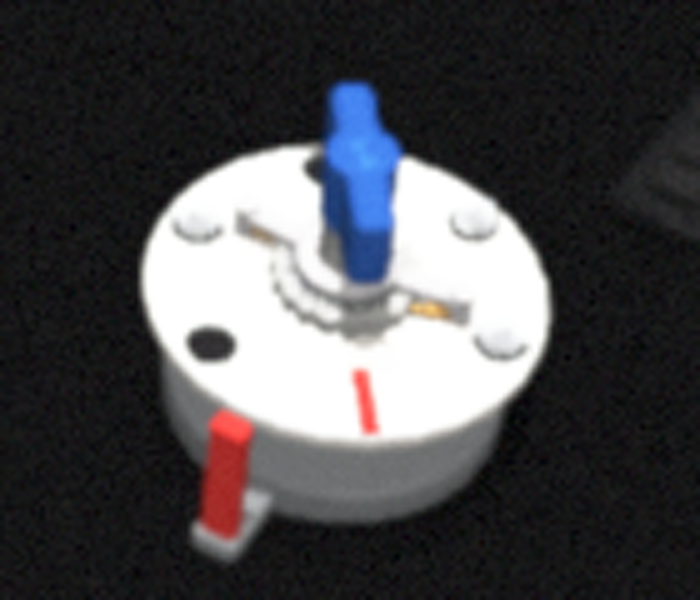

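View pics/c2.png

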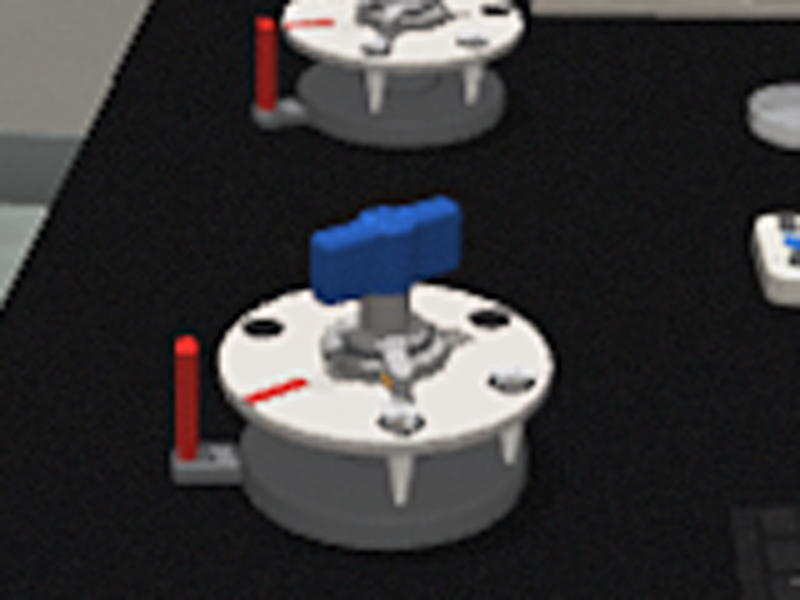

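c1 (scene crop, 5x): plate rim from x=140 to 552 and y=143 to 443. Line runs (361,371)→(371,432), post top is at (230,425), lever top from (353,90) to (365,222). c2 (side crop): rim from x=218 to 553, line (305,382)→(248,401), post top (187,343), lever top from (330,235) to (448,203). Next I'll turn these into positions.

```bash
python3 - <<'E'
from h import *
from scipy.optimize import least_squares
S,_=load('scene0'); D,_=load('side0')
f=lambda uv:(297+uv[0]/5-.4,205+uv[1]/5-.4)
g=lambda uv:(209+uv[0]/5-.4,184+uv[1]/5-.4)
def circ(P,pts):
    w=np.array([pix2z(P,p,.052)[:2] for p in pts])
    r=least_squares(lambda q:np.linalg.norm(w-q,axis=1)-.064,w.mean(0)); return r.x,r.fun.round(4)
A=circ(S,[f(p) for p in[(140,270),(552,310),(345,441),(170,210),(500,185)]])
B=circ(D,[g(p) for p in[(218,360),(553,362),(385,443),(300,425),(480,430)]])
print(A,B)
for nm,P,h,c,L in(('scene',S,f,A[0],dict(lo=(371,432),li=(361,371),post=(231,425),a=(353,90),b=(366,224))),('side',D,g,B[0],dict(lo=(248,401),li=(305,382),post=(187,343),a=(448,203),b=(325,236)))):
    W={k:pix2z(P,h(v),{'lo':.052,'li':.052,'post':.058}.get(k,.110))[:2] for k,v in L.items()}
    an=lambda v:np.degrees(np.arctan2(v[1],v[0])).round(1)
    print(nm,{k:(w.round(4).tolist(),np.linalg.norm(w-c).round(4),an(w-c)) for k,w in W.items()},'lever',an(W['a']-W['b']),np.linalg.norm(W['a']-W['b']),(W['a']+W['b'])/2)
o=manip.get_obs();print(R.from_quat(o['ee_rot']).as_matrix().round(3).tolist())
E
```

```text
(array([ 0.47504953, -0.17419619]), array([ 0.0032, -0.0006,  0.0038,  0.    ,  0.0055])) (array([ 0.47319133, -0.1739898 ]), array([ 0.0006, -0.0006,  0.0013, -0.002 ,  0.0004]))
scene {'lo': ([0.4257, -0.2143], np.float64(0.0636), np.float64(-140.9)), 'li': ([0.4443, -0.1984], np.float64(0.0391), np.float64(-141.8)), 'post': ([0.3962, -0.1833], np.float64(0.0793), np.float64(-173.4)), 'a': ([0.4932, -0.156], np.float64(0.0258), np.float64(45.1)), 'b': ([0.4461, -0.1919], np.float64(0.0339), np.float64(-148.5))} lever 37.3 0.05925887278867284 [ 0.46967064 -0.17392957]
side {'lo': ([0.4247, -0.2139], np.float64(0.0629), np.float64(-140.5)), 'li': ([0.444, -0.1975], np.float64(0.0374), np.float64(-141.2)), 'post': ([0.3973, -0.1824], np.float64(0.0763), np.float64(-173.6)), 'a': ([0.4942, -0.1576], np.float64(0.0267), np.float64(37.9)), 'b': ([0.4506, -0.1918], np.float64(0.0287), np.float64(-141.7))} lever 38.1 0.05540017479213533 [ 0.47243626 -0.17470581]
[[0.346, -0.938, -0.0], [-0.938, -0.346, 0.001], [-0.001, 0.0, -1.0]]
```

The two cameras agree. Axis is at about (0.473, -0.174), post at -173.5°, line at -140.8° (plate ≈ -0.57 rad), lever bar at about 38°. The radii come out at 63 mm for the line and 76–79 mm for the post, as given. I'll move above it, with the jaws turned across the bar.

Request:
{"op": "move_arm", "data": {"moves": [[0, 0, 0, -0.02, -0.026, 0.0, 0.085], [0, 0, -2, -0.05, -0.064, 0.0, 0.085], [0, 0, -4, -0.083, -0.106, 0.01, 0.085], [0, 0, -6, -0.116, -0.149, 0.02, 0.085], [0, 0, -8, -0.149, -0.192, 0.03, 0.085], [0, 0, -10, -0.182, -0.234, 0.04, 0.085], [0, 0, -12, -0.215, -0.277, 0.05, 0.085], [0, 0, -15, -0.248, -0.319, 0.06, 0.085], [0, 0, -17, -0.278, -0.358, 0.065, 0.085], [0, 0, -18, -0.298, -0.383, 0.07, 0.085]]}}

```text
clock: 1.15
position: [0.4679, -0.1809, 0.1626]
ee_rot: [0.9, -0.436, 0.0, 0.0]
ft_force: [-0.4, -0.6, -0.5]
grip_width: 0.992
```

```bash
python3 - <<'E'
from h import *
o=manip.get_obs();print(o['clock'],o['position'],o['joint_pos'],o['joint_velocities'].round(2),o['ft_force'])
M=R.from_quat(o['ee_rot']).as_matrix();print(M.round(3).tolist(),np.degrees(np.arctan2(M[1,0],M[0,0])))
P,im=shot('wrist','w1',None,1.4)
print(proj(P,[[.473,-.174,.11]])*1.4)
E
```

```text
1.15 [ 0.4679466  -0.18088522  0.1625999 ] [ 0.69892448  0.14423658 -0.45248923  1.85091832  0.06888662  1.16130516
 -0.67864012] [-0.63  0.26 -0.42 -0.1   0.18 -0.12 -0.95] [-0.4404479  -0.57248716 -0.52137416]
[[0.62, -0.784, 0.0], [-0.784, -0.62, -0.0], [0.0, 0.0, -1.0]] -51.66503622652191
[[382.96855135 301.25180907]]
```

View pics/w1.png

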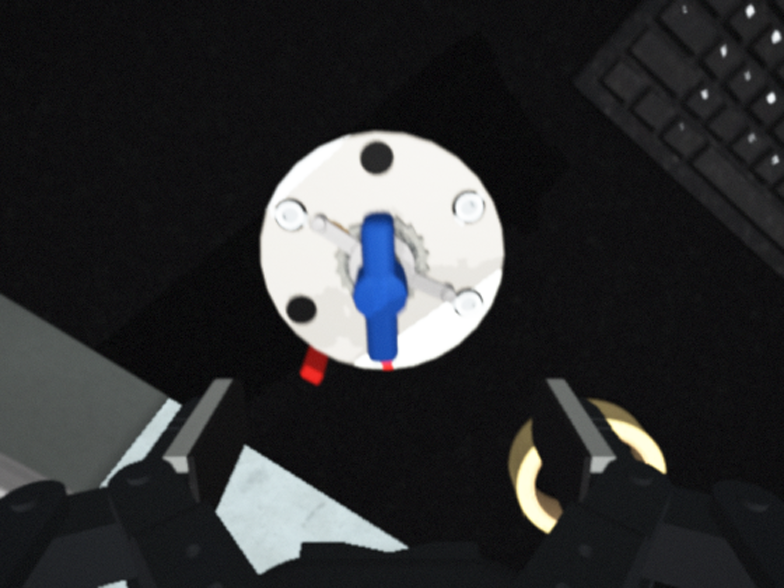

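The wrist view shows the lever hub at (380,290), against a prediction of (383,301). The bar runs (378,215)→(382,360), which is vertical within about 1.5°, so the jaws are aligned with it.

```bash
python3 - <<'E'
from h import *
P,im=load('w1')
for uv,z in(((380,290),.11),((378,218),.11),((382,345),.11),((382,250),.052)): print(pix2z(P,np.array(uv)/1.4,z))
o=manip.get_obs();print(o['clock'],o['position'])
E
```

```text
[ 0.47612725 -0.16999089  0.11      ]
[ 0.49920569 -0.15093907  0.11      ]
[ 0.45707147 -0.18598714  0.11      ]
[ 0.47755674 -0.16901523  0.052     ]
1.2 [ 0.47151929 -0.17220255  0.16178805]
```

Request:
{"op": "move_arm", "data": {"moves": [[0, 0, 0, 0, 0, 0.0, 0.085], [0, 0, 0, 0, 0, 0.0, 0.085]]}}

```text
clock: 1.4
position: [0.4671, -0.1829, 0.1626]
ee_rot: [0.9, -0.436, -0.0, 0.0]
ft_force: [0.3, -0.2, -0.8]
grip_width: 0.996
```

Request:
{"op": "move_arm", "data": {"moves": [[0, 0, 0, -0.002, -0.006, 0.01, 0.085], [0, 0, 0, -0.004, -0.011, 0.025, 0.085], [0, 0, 0, -0.004, -0.011, 0.04, 0.085], [0, 0, 0, -0.004, -0.011, 0.055, 0.085], [0, 0, 0, -0.004, -0.011, 0.07, 0.085], [0, 0, 0, -0.004, -0.011, 0.08, 0.085], [0, 0, 0, -0.004, -0.011, 0.082, 0.085], [0, 0, 0, -0.004, -0.011, 0.082, 0.085]]}}

```text
clock: 2.2
position: [0.4733, -0.1729, 0.0806]
ee_rot: [0.9, -0.437, -0.0, 0.0]
ft_force: [-0.2, 0.4, 0.5]
grip_width: 0.997
```

```bash
python3 - <<'E'
from h import *
o=manip.get_obs();print(o['position'])
P,im=shot('wrist','w2',None,1.4)
E
```

```text
[ 0.4733431  -0.17292393  0.08064286]
```

View pics/w2.png

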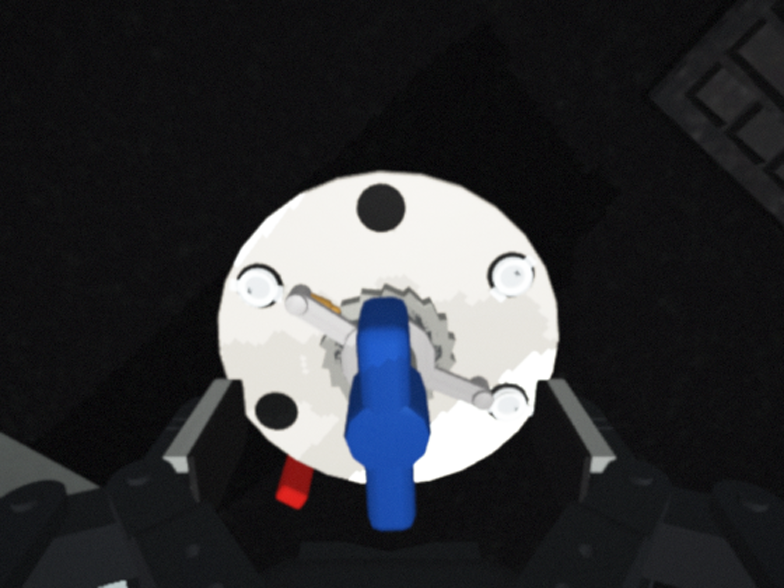

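The jaws straddle the bar: hub at (388,425), finger midline at x≈397, bar vertical in the picture. I'll check the hub's offset and close.

```bash
python3 - <<'E'
from h import *
P,im=load('w2')
a=pix2z(P,np.array((388,425))/1.4,.11);print(a, pix2z(P,np.array((383,305))/1.4,.11),pix2z(P,np.array((391,522))/1.4,.11))
print(proj(P,[[.4733,-.1729,.10]])*1.4)
E
```

```text
[ 0.47685804 -0.17006754  0.11      ] [ 0.50243859 -0.14838506  0.11      ] [ 0.4527124  -0.19015774  0.11      ]
[[388.13777361 418.07714082]]
```

Request:
{"op": "move_arm", "data": {"moves": [[0, 0, 0, -0.001, 0, 0, 0.05], [0, 0, 0, -0.001, 0, 0, 0.03], [0, 0, 0, -0.001, 0, 0, 0.02], [0, 0, 0, -0.001, 0, 0, 0.01], [0, 0, 0, -0.001, 0, 0, 0.005], [0, 0, 0, -0.001, 0, 0, 0.005], [0, 0, 0, -0.001, 0, 0, 0.005]], "grip_force": 50}}

```text
clock: 2.95
position: [0.4733, -0.1724, 0.0812]
ee_rot: [0.9, -0.436, 0.001, 0.0]
ft_force: [-0.5, -1.8, 4.1]
grip_width: 0.181
```

Request:
{"op": "move_arm", "data": {"moves": [[0, 0, -4, 0, 0, 0, 0.005], [0, 0, -9, 0, 0, 0, 0.005], [0, 0, -15, 0, 0, 0, 0.005], [0, 0, -21, 0, 0, 0, 0.005], [0, 0, -27, 0, 0, 0, 0.005], [0, 0, -33, 0, 0, 0, 0.005], [0, 0, -39, 0, 0, 0, 0.005], [0, 0, -44, 0, 0, 0, 0.005], [0, 0, -46, 0, 0, 0, 0.005], [0, 0, -46, 0, 0, 0, 0.005]]}}

```text
clock: 3.95
position: [0.4729, -0.1721, 0.0812]
ee_rot: [0.999, -0.049, 0.0, 0.0]
ft_force: [-1.7, -1.7, 6.7]
grip_width: 0.18
```

Request:
{"op": "move_arm", "data": {"moves": [[0, 0, 0, 0, 0, 0, 0.005], [0, 0, 0, 0, 0, 0, 0.005], [0, 0, 0, 0, 0, 0, 0.005]]}}

```text
clock: 4.25
position: [0.4729, -0.1721, 0.0811]
ee_rot: [0.999, -0.05, 0.0, 0.0]
ft_force: [-0.8, -0.6, 7.4]
grip_width: 0.182
```

```bash
cat > look.py <<'E'
from h import *
import sys
t=sys.argv[1]
o=manip.get_obs();M=R.from_quat(o['ee_rot']).as_matrix();print(o['clock'],o['position'],np.degrees(np.arctan2(M[1,0],M[0,0])),o['grip_width'],o['ft_force'],o['torque'],o['joint_pos'][6])
P,a=shot('scene','s'+t); Q,b=shot('side','d'+t)
a=cv2.resize(a[205:325,297:437],None,fx=4,fy=4,interpolation=cv2.INTER_CUBIC)
b=cv2.resize(b[184:304,209:349],None,fx=4,fy=4,interpolation=cv2.INTER_CUBIC)
cv2.imwrite(f'pics/v{t}.png',cv2.resize(np.hstack([a,b])[:,:,::-1],None,fx=.71,fy=.71,interpolation=cv2.INTER_AREA))
c=np.array([.4740,-.1735])
for n,P in(('s',P),('d',Q)):   # red pixels on plate ring at z=.052
    im=load(n+t)[1].astype(int); v,u=np.nonzero((im[...,0]>120)&(im[...,0]>1.7*im[...,1])&(im[...,0]>1.7*im[...,2]))
    w=np.array([pix2z(P,(x,y),.052)[:2]-c for x,y in zip(u,v)]).reshape(-1,2); r=np.linalg.norm(w,axis=1)
    k=(r>.036)&(r<.061); an=np.degrees(np.arctan2(w[k,1],w[k,0])); print(n,k.sum(),'line angle',np.median(an%360)-360 if k.any() else None, 'std',an.std() if k.any() else 0)
E
python3 look.py 1
```

```text
4.25 [ 0.47286944 -0.17211673  0.08114462] -5.741069603353102 0.18172974837820405 [-0.80021235 -0.6028515   7.42998735] [-0.26869974  0.41197811  0.00335497] 0.02966596135674817
s 32 line angle -140.30179090430636 std 1.5198587565468369
d 19 line angle -142.23773669198928 std 2.012078856727883
```

View pics/v1.png

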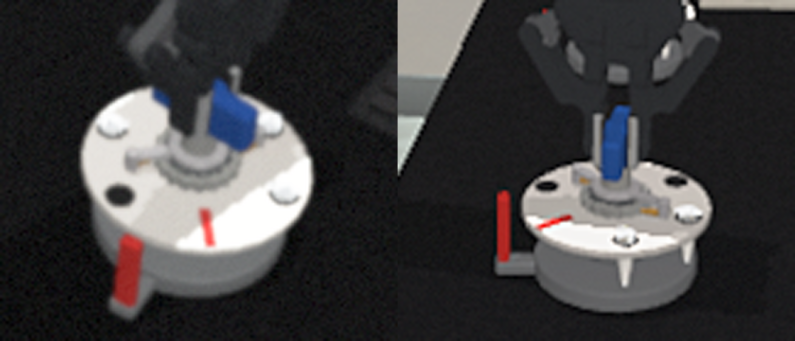

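The lever turned about 46° and the plate still stands (line at about -141°). Now clockwise: 36° first, then measure.

Request:
{"op": "move_arm", "data": {"moves": [[0, 0, 3, 0, 0, 0, 0.005], [0, 0, 7, 0, 0, 0, 0.005], [0, 0, 12, 0, 0, 0, 0.005], [0, 0, 17, 0, 0, 0, 0.005], [0, 0, 22, 0, 0, 0, 0.005], [0, 0, 27, 0, 0, 0, 0.005], [0, 0, 32, 0, 0, 0, 0.005], [0, 0, 35, 0, 0, 0, 0.005], [0, 0, 36, 0, 0, 0, 0.005], [0, 0, 36, 0, 0, 0, 0.005]]}}

```text
clock: 5.35
position: [0.4732, -0.1722, 0.0812]
ee_rot: [0.934, -0.356, 0.001, 0.0]
ft_force: [-0.0, -1.6, 5.8]
grip_width: 0.175
```

```bash
python3 look.py 2
```

```text
5.35 [ 0.4732455  -0.17220819  0.08118421] -41.71306083857522 0.17549352925645972 [-0.03780045 -1.5949217   5.79529321] [-0.49644016 -0.02407061  0.012012  ] -0.5766826031368011
s 35 line angle -164.95658428867273 std 1.6276000845551561
d 19 line angle -167.09044108404248 std 1.9576548961591913
```

View pics/v2.png

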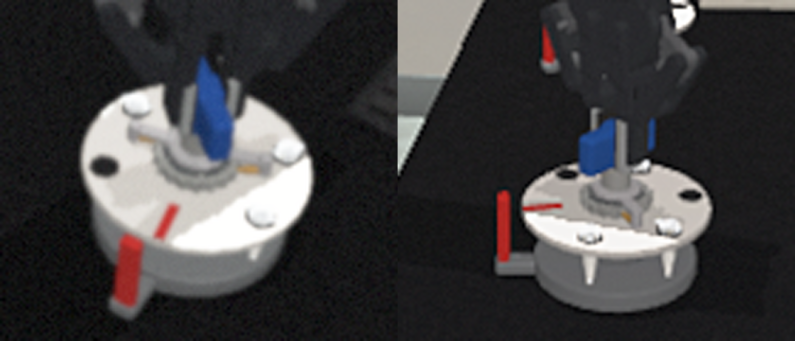

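The plate is being carried: the line is at about -166° and now close to the post in both views. Another 7.5° to go.

Request:
{"op": "move_arm", "data": {"moves": [[0, 0, 2, 0, 0, 0, 0.005], [0, 0, 5, 0, 0, 0, 0.005], [0, 0, 7, 0, 0, 0, 0.005], [0, 0, 7.5, 0, 0, 0, 0.005], [0, 0, 7.5, 0, 0, 0, 0.005], [0, 0, 7.5, 0, 0, 0, 0.005]]}}

```text
clock: 6.05
position: [0.4733, -0.1723, 0.0812]
ee_rot: [0.909, -0.416, 0.001, 0.0]
ft_force: [0.6, -1.3, 4.8]
grip_width: 0.181
```

```bash
python3 look.py 3
```

```text
6.05 [ 0.47327611 -0.17227125  0.08116552] -49.17764194659803 0.18075538643697286 [ 0.5708849  -1.33966668  4.83897548] [-0.54099242 -0.11755242  0.01461659] -0.7027122796414214
s 34 line angle -172.20876412491873 std 1.5823428434090834
d 13 line angle -172.92724047368694 std 1.4470250510187885
```

View pics/v3.png

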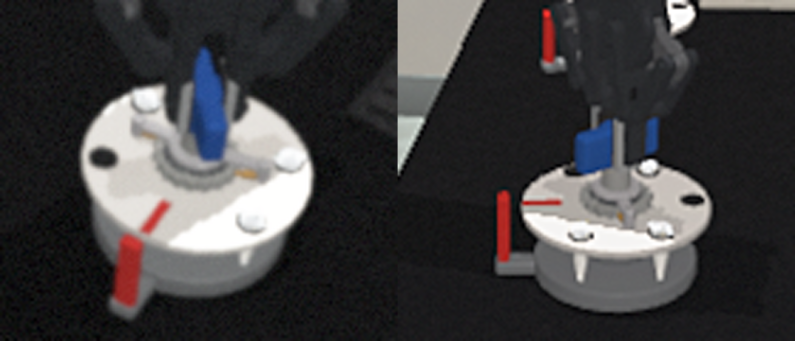

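The line is at -172.5° and the post at -173.5°, so they line up. I'll open and go straight up.

Request:
{"op": "move_arm", "data": {"moves": [[0, 0, 0, 0, 0, 0, 0.02], [0, 0, 0, 0, 0, 0, 0.04], [0, 0, 0, 0, 0, 0, 0.06], [0, 0, 0, 0, 0, 0, 0.07], [0, 0, 0, 0, 0, -0.01, 0.07], [0, 0, 0, 0, 0, -0.03, 0.07], [0, 0, 0, 0, 0, -0.055, 0.07], [0, 0, 0, 0, 0, -0.08, 0.07], [0, 0, 0, 0, 0, -0.09, 0.07], [0, 0, 0, 0, 0, -0.09, 0.07]]}}

```text
clock: 7.15
position: [0.4736, -0.1721, 0.1723]
ee_rot: [0.909, -0.416, 0.001, 0.0]
ft_force: [0.3, 0.8, -0.3]
grip_width: 0.822
```

Request:
{"op": "move_arm", "data": {"moves": [[0, 0, 0, 0, 0, 0, 0.07], [0, 0, 0, 0, 0, 0, 0.07], [0, 0, 0, 0, 0, 0, 0.07]]}}

```text
clock: 7.45
position: [0.4723, -0.1717, 0.1697]
ee_rot: [0.909, -0.416, -0.001, -0.0]
ft_force: [-0.9, -0.2, 0.2]
grip_width: 0.82
```

```bash
python3 look.py 4
```

```text
7.45 [ 0.4723348  -0.17171328  0.16973328] -49.224629507316386 0.8204131884343919 [-0.88893487 -0.24242702  0.22923833] [ 0.01645286 -0.0099676   0.01770843] -0.6556117640261785
s 35 line angle -172.30290660233155 std 1.6670888988154413
d 17 line angle -173.010188690912 std 2.3110300367564234
```

View pics/v4.png

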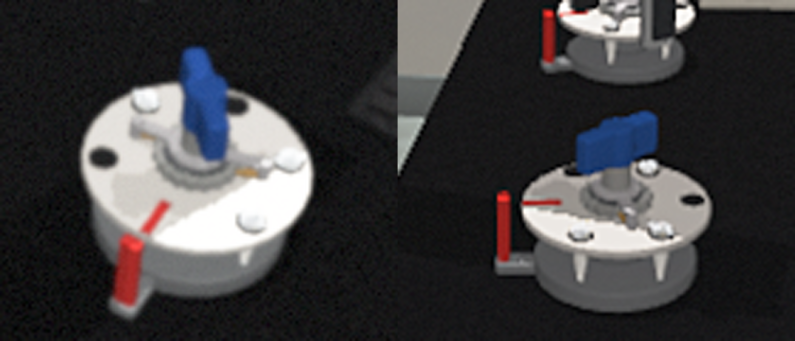

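The gripper is clear of the lever, the line stands at the post and the plate didn't move on release. Handing in.

```bash
python3 -c "
from workcell import manip
print(manip.hand_in())"
```

```text
the job is handed in; nothing more can be done
None
```

I checked the blue carousel's clutch both ways and handed the job in at about 7.5 s; the hand-in reports no verdict.

- **Counter-clockwise:** I pinched the lever across its 14 mm and turned it 46°. It ran loose: the red line stayed at about -141°.
- **Clockwise:** I turned it back 43.5°. After about 10° of play and give it gripped, carried the plate to the post, and I let go there.
- **Last checks:** After release the line read -172.3° in the scene camera and -173.0° in the side camera, against -173.5° for the post. That is within about 1.5° of the 12.6° allowed. The plate had not moved since before release. The gripper hung clear above the lever with wrist force under 1 N.
- **Yellow carousel:** The gripper never went near it. I did not measure its lever before and after.
- **Disagreements:** The wrist camera put the lever's axis about 4–5 mm from where the fixed cameras did. I gripped close to the fixed cameras' position, and the lever turned with little side force.

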